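Stack tape rolls in the dispensary's tape tube

ROBOT

A 6-joint arm with a two-finger parallel gripper is mounted at the origin on the work surface. World frame = base frame: x ahead of the robot, y to its left, z up, the work surface at z = 0. Lengths are in m, angles in degrees, forces in N, time in s.
With the tool pointing down it reaches from about 0.25 to 0.725 m from the base axis. Payload 9.7 kg.
Tool frame: the origin (TCP) lies on the centre line of the jaws, within the pads' length; the fingertips stand bot.nose_length ahead of it and the grasp point (between the pads) lies 11 mm behind it (bot.nose_length is the distance from the TCP to the fingertips, in m); z points along the fingers, y is the line along which they close (so a half turn about z gives the same grasp; the last joint's range is limited). The gripper opens to 85 mm and grips with 20 to 120 N. Pads are 22 mm wide; open, the fingers measure 114 mm over their backs; the gripper's body (76 mm by 85 mm) begins 54 mm behind the grasp point. The pads swing forward as they close: fully open they stand 13 mm farther back than shut.
Start: joints at [-71.963, 4.979, 10.078, 95.1, 0, 90], TCP at [0.17, -0.523, 0.239] pointing down, gripper open.
Joint ranges: [-179.16, 179.16], [-48.56, 103.87], [-65.8, 70.77], [-126.05, 130.52], [-82.76, 87.17], [-180, 180]. Speed limits (degrees/s): [127.2, 127.2, 147.25, 180, 180, 180].

INTERFACE

Orientations are given as [roll, pitch, yaw] about the fixed x, y, z axes, in that order (R = Rz(yaw) Ry(pitch) Rx(roll)).
In Python, from workcell import bot gives the robot as it stands. The module is installed in compiled form; this text tells all that it offers.
- The arm moves only by the shell command python3 -m inch 'ROWS' [OPENING] [FORCE]. ROWS is JSON, a list of rows, each a list of 4 numbers: the shift along the world's x, y, z in cm, then the turn about the world's z in degrees. A call has exactly 8 rows; each row is the pose to reach, as a shift and turn from the pose commanded when the call began; what a row does not reach only later rows make up. A row lasts 1/8 s, in which the tool goes at most 62.5 mm and 10.7 degrees, less where a joint would pass 70% of its speed; a pose out of reach is approached as far as the arm can. A call with a gripper value outside its range is refused whole. OPENING is the finger opening in cm, from 0 to 8.54, set as the call begins (- or left out, the last holds). The fingers move at their own pace and stop on an object; FORCE is the grip in N (left out, the last holds). Time passes only in rows, so rows that repeat a pose let the fingers close, or fill a call up. It gives the time, the measured TCP pose, the force, the opening and the grip force at its end, in the units of the state.
- bot.get_obs(): the state, without advancing time (a new reading comes with each control period).
- bot.camera(name): name is "scene" or "top" or "wrist"; returns a dict with "img" (400x640x3 uint8, red, green, blue), "fovy" (degrees; the focal length in pixels is half the picture's height over the tangent of half this angle, whatever the lens; pixels are square), "cx", "cy" (the principal point, pixels), "R" (3x3) and "t" (3): a world point X has camera coordinates R X + t; the wrist camera has in their place "mount" (4x4, takes a point from camera to tool coordinates, whose origin is the TCP and whose axes are the flange's). Camera axes: x right, y down, z forward; pixel columns grow to the right and rows downward; lengths in m; the calibration is good to about 2 mm. A picture is of the moment at which its call begins: read the wrist's pose just before it. There is no depth.
- bot.job_done(): hands the job in; it is judged then, once.
Trained networks look in a picture, given as the dict that the camera call returned (one of the last four; its "shot" number tells which), for a name from the list of things; names that differ only in an ending like _2 or _b are one class to them, and where a whole thing is asked for, a point or a joint stands for the part that bears it (a point fixed in the world has none). Each returns a list of dicts, best first, with "score" (0 to 1); they miss things now and then, are a little off and sometimes report something else, mostly with a low value. They report only what shows in the picture. A call takes as long as a camera call. They do not tell look-alikes from the thing itself.
- bot.find_in(thing, picture): "point" ([column, row] in pixels, amid what is visible of it).
- bot.landmark_of(thing, picture): "point" ([column, row] in pixels: a listed point, or the origin of a listed thing).
The state is a dict: "time": time; "q": joint angles; "qd": joint speeds; "joint_efforts": joint torques, N m; "ee_pos": TCP position; "tcp_rot": TCP orientation; "wrist_force": force on the tool from outside, world axes, zero at the start; "torque": the same for the moment, N m; "opening": finger opening in m; "grasp_force": force on a finger pad.
Only numpy, scipy, OpenCV 4.12 (cv2) and the standard library are available. Lean on these libraries where they do the work, as an engineer would, in place of code of your own. Each camera call takes 0.05 s, during which the arm holds its last target. There are 200 camera calls.

TASK

Tidy the surgical tape on the dispensary counter: drop the two small rolls into the flared metal tube on the wooden foot, the wide one first and the narrow one on top of it, so that both lie flat in one column. Leave the large roll where it lies.

Things in the scene. Friction and masses are not known exactly. Their poses are not given: they have to be found in the camera images.
- tube: Upright round metal tube, fixed on a square 100 x 100 x 8 mm wooden foot; it starts empty. Origin: centre of the foot's underside at counter level, on the tube's axis, z up. Slippery bore 66 mm, inner floor 8 mm above the origin; straight to 36 mm, then flares to a rim 56 mm above the origin, 90 mm inside, 96 mm outside, so a small roll let go level, just above it, slides in.
- wide_roll: Small wide roll of white surgical tape, a stiff flat ring on a grey core: 54 mm outer diameter, 28 mm hole, 24 mm thick, about 35 g, lying flat on the counter. Origin: its centre, mid-thickness (12 mm above the counter); z along the hole's axis.
- narrow_roll: Small narrow roll, same tape and same 54 mm outer diameter and 28 mm hole but only 12 mm thick, about 22 g, lying flat on the counter. Origin: its centre, mid-thickness (6 mm above the counter); z along the hole's axis.
- large_roll: Large roll of the same tape, 90 mm outer diameter, 28 mm hole, 24 mm thick, lying flat on the counter; too big for the tube, to be left where it lies. Origin: its centre, mid-thickness; z along the hole's axis.
Things that resemble listed ones, but are neither listed nor needed, are in the scene too. Leave any red or yellow look-alike of the tube alone. What is shaped like the wide_roll but orange is not meant.

How it is judged:
By the outcome, as a careful person would: the job done as asked, in the order asked, and still so for the second after the job is handed in, with the robot touching nothing.
It also fails if it takes over 64 s, if anything falls off the work surface, if the arm or the gripper's body presses on something with over 40 N, if the wrist force passes 120 N, or if a joint passes its speed limit or range.

## Working session

There is one attempt and no reset: what is moved stays moved. The work goes in short steps, Python scripts to look and compute and a shell command to move; the robot and the scene stay as the last step left them, time stands still between calls to the robot, and variables do not carry over. Pictures are saved under pics/ and viewed, at most 10 in all, crops included, and the job is handed in when it is done.

```bash
mkdir -p pics
cat > h.py <<'E'
import numpy as np,cv2
from workcell import bot
def ray(c,p,z):
    f=200/np.tan(np.radians(c["fovy"])/2); R=np.array(c["R"]);t=np.array(c["t"])
    d=R.T@np.array([(p[0]-c["cx"])/f,(p[1]-c["cy"])/f,1]);o=-R.T@t
    return (o+d*(z-o[2])/d[2]).round(4)
def save(c,n): cv2.imwrite(n,c["img"][:,:,::-1])
Z=dict(tube=0,wide_roll=.012,narrow_roll=.006,large_roll=.012)
E
python3 - <<'E'
from h import *
ims=[]
for n in("top","scene"):
    c=bot.camera(n); ims.append(c["img"])
    save(c,f"pics/{n}.png")
    for k in Z:
        for r in bot.landmark_of(k,c)[:5]: print(n,k,np.round(r["point"],1),round(r["score"],2),ray(c,r["point"],Z[k]))
o=bot.get_obs();print(o["time"],o["ee_pos"],o["tcp_rot"],o["opening"],bot.nose_length)
E
```

```text
top tube [218.4 298.4] 0.8 [0.2634 0.2232 0.    ]
top tube [280.1 154. ] 0.79 [0.592  0.0976 0.    ]
top tube [211.9 141.1] 0.76 [0.6184 0.2552 0.    ]
top wide_roll [347.1 209.6] 0.68 [ 0.4667 -0.0574  0.012 ]
top wide_roll [392.2 207.7] 0.6 [ 0.4734 -0.1579  0.012 ]
top wide_roll [381.5 251.2] 0.57 [ 0.3762 -0.1351  0.012 ]
top narrow_roll [195.9 214.2] 0.91 [0.4488 0.2814 0.006 ]
top large_roll [430.2 154.3] 0.9 [ 0.5967 -0.2425  0.012 ]
scene tube [410.1 302.3] 0.82 [0.6085 0.2612 0.    ]
scene tube [433.6 176.4] 0.77 [0.2599 0.2161 0.    ]
scene wide_roll [290.  157.8] 0.85 [ 0.3644 -0.144   0.012 ]
scene wide_roll [301.8 196.9] 0.62 [ 0.4636 -0.0628  0.012 ]
scene wide_roll [269.2 184.8] 0.57 [ 0.4637 -0.1527  0.012 ]
scene narrow_roll [440.1 242.6] 0.93 [0.4454 0.2817 0.006 ]
scene large_roll [208.4 211.6] 0.83 [ 0.5927 -0.2478  0.012 ]
0.5 [ 0.17029758 -0.52296849  0.23926984] [-1.79999478e+02  6.27992605e-04  1.80377080e+01] 0.08543641337139866 0.008
```

View pics/top.png

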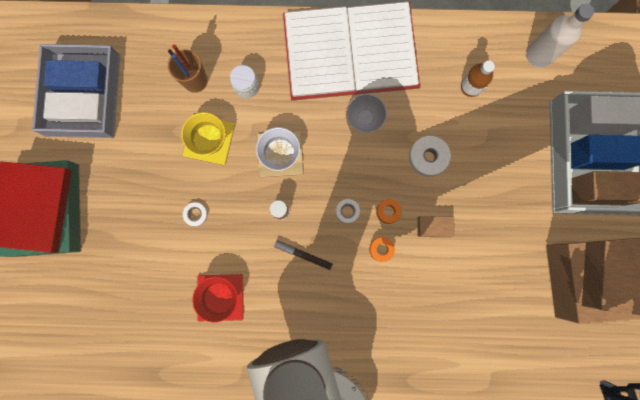

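View pics/scene.png

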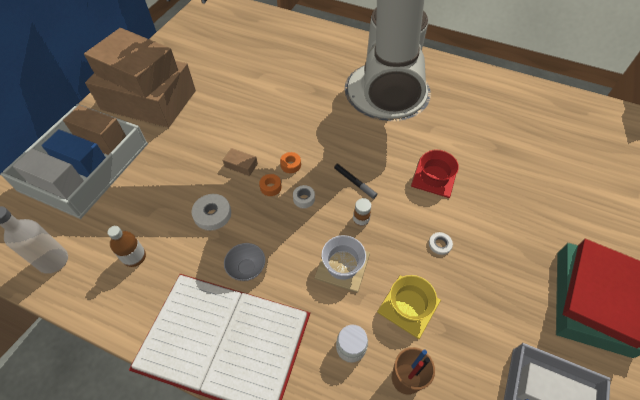

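Candidates for the wide roll are the white ring at top (347,210) / scene (303,196), and the orange rings at top (389,211) and (382,250), which aren't meant. For the narrow roll there is only the white ring at top (196,214). For the tube there is the grey metal one at top (279,150) / scene (343,257), plus the yellow (206,135) and red (217,298) look-alikes. I choose the white ring and the grey tube, and will check both in one crop.

Run:
```python
from h import *
T=cv2.imread("pics/top.png");S=cv2.imread("pics/scene.png")
f=lambda I,x,y,w,h,s:cv2.resize(I[y:y+h,x:x+w],None,fx=s,fy=s,interpolation=cv2.INTER_CUBIC)
a=np.hstack([f(T,240,115,80,70,5),f(S,305,225,80,70,5)]); b=np.hstack([f(T,330,195,80,40,5),f(S,265,175,80,40,5)])
cv2.imwrite("pics/crop1.png",np.vstack([a,b]))
```

```text
(no output)
```

View pics/crop1.png

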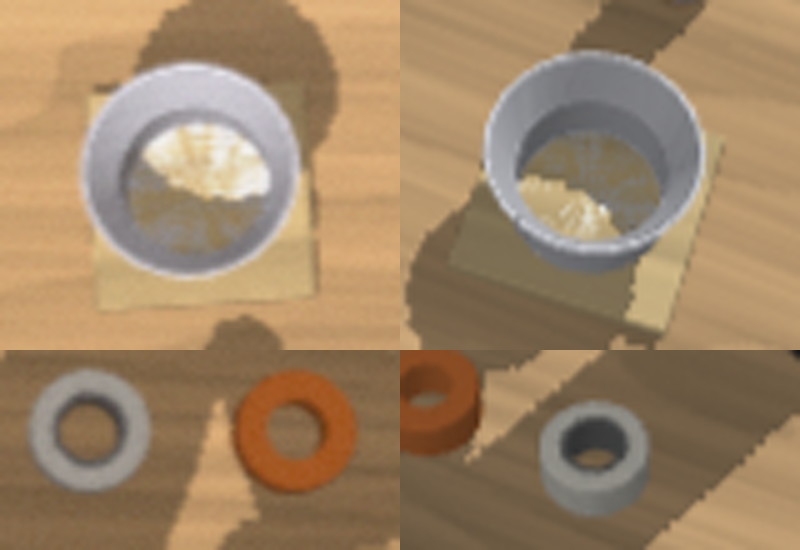

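The crop shows a grey steel tube on a pale wooden foot, with its rim centred at top (278.2,148.9) and scene (344,255.5). It also shows a thick white ring in shadow, its top face centred at top (348,211.2) and scene (304,194.2); its neighbour is orange.

Run:
```python
from h import *
for n,a,b in(("top",(278.2,148.9),(348,211.2)),("scene",(344,255.5),(304,194.2))):
    c=bot.camera(n); print(ray(c,a,.056),ray(c,b,.024), (-np.array(c["R"]).T@c["t"]).round(3))
    g=c["img"]; m=(g.min(2)>150).astype(np.uint8)
    if n=="top": p=ray(c,(279,209),.04),ray(c,(366,113),.04);print(p)
    else: print(ray(c,(363,212),.0),ray(c,(363,222),.0))
```

```text
[0.591  0.0965 0.056 ] [ 0.462  -0.0589  0.024 ] [ 0.36  -0.007  1.063]
(array([0.4616, 0.0919, 0.04  ]), array([ 0.6804, -0.094 ,  0.04  ]))
[0.5902 0.0984 0.056 ] [ 0.4615 -0.0574  0.024 ] [0.986 0.219 0.876]
[0.4359 0.0881 0.    ] [0.4624 0.0982 0.    ]
```

```bash
python3 -m inch '[[3.7,5.8,-1,3],[7.4,11.6,-2,6],[11,17.4,-4,9],[14.7,23.2,-6,12],[18.3,29,-8,15],[22,34.8,-10,18],[25.6,40.6,-12,22],[29.3,46.4,-13,27]]' 8.54 40
python3 - <<'E'
from workcell import bot
o=bot.get_obs();print(o["time"],o["ee_pos"],o["tcp_rot"])
E
```

```text
time: 1.6
ee_pos: [0.4301, -0.1107, 0.1223]
tcp_rot: [180.0, -0.0, 45.2]
wrist_force: [0.7, -1.2, 0.5]
opening: 0.085
grasp_force: 0.0
1.6 [ 0.43005309 -0.11071513  0.12229119] [ 1.79961218e+02 -1.55231004e-02  4.51835316e+01]
```

```bash
python3 -m inch '[[0,0,0,0],[0,0,0,0],[0,0,0,0],[0,0,0,0],[0,0,0,0],[0,0,0,0],[0,0,0,0],[0,0,0,0]]'
cat >> h.py <<'E'
from scipy.spatial.transform import Rotation as Ro
def wrist():
    o=bot.get_obs(); c=bot.camera("wrist"); T=np.eye(4);T[:3,:3]=Ro.from_euler("xyz",o["tcp_rot"],degrees=True).as_matrix();T[:3,3]=o["ee_pos"]
    M=np.linalg.inv(T@np.array(c["mount"])); c=dict(c); c["R"]=M[:3,:3];c["t"]=M[:3,3]; return o,c
E
python3 - <<'E'
from h import *
o,c=wrist();save(c,"pics/w1.png");print(o["ee_pos"],o["tcp_rot"])
for r in bot.landmark_of("wide_roll",c)[:4]: print(r["point"],r["score"],ray(c,r["point"],.012))
E
```

```text
time: 2.6
ee_pos: [0.4294, -0.1126, 0.1227]
tcp_rot: [180.0, -0.0, 45.0]
wrist_force: [-0.6, -0.2, 0.2]
opening: 0.0855
grasp_force: 0.0
[ 0.42940869 -0.11258472  0.12266856] [ 1.79997263e+02 -6.64692725e-04  4.50359268e+01]
[294.5, 249.3] 0.79 [ 0.3791 -0.1324  0.012 ]
[298.5, 128.2] 0.66 [ 0.4604 -0.0591  0.012 ]
[376.2, 202.7] 0.66 [ 0.4629 -0.1519  0.012 ]
```

View pics/w1.png

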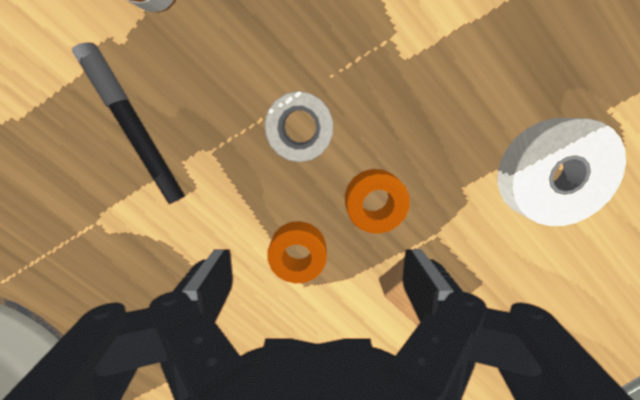

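The wrist view shows the white roll at (299,127), both orange rings at (297,252) and (377,202), and the large roll at (563,172). The wrist fix of (0.4605,-0.059) agrees with the other cameras.

```bash
python3 -m inch '[[1.6,2.7,0,0],[3.2,5.4,-2,0],[3.2,5.4,-4,0],[3.2,5.4,-6,0],[3.2,5.4,-8,0],[3.2,5.4,-9.7,0],[3.2,5.4,-11.1,0],[3.2,5.4,-11.1,0]]' && python3 -m inch '[[0,0,0,0],[0,0,0,0],[0,0,0,0],[0,0,0,0],[0,0,0,0],[0,0,0,0],[0,0,0,0],[0,0,0,0]]' 4.5 40
```

```text
time: 3.7
ee_pos: [0.4607, -0.0585, 0.0107]
tcp_rot: [-179.9, 0.1, 45.0]
wrist_force: [0.1, -0.1, 0.7]
opening: 0.085
grasp_force: 0.0
time: 4.7
ee_pos: [0.462, -0.0587, 0.0129]
tcp_rot: [179.9, -0.1, 45.0]
wrist_force: [-2.3, -0.4, 5.9]
opening: 0.0529
grasp_force: 41.4
```

```bash
python3 -m inch '[[0,0,2,0],[0,0,5,0],[0,0,9,0],[2,2.4,12,0],[5,6,13,0],[8,9.7,13,0],[11,13.3,13,0],[12.9,15.6,13,0]]' && python3 -m inch '[[0,0,0,0],[0,0,0,0],[0,0,0,0],[0,0,0,0],[0,0,0,0],[0,0,0,0],[0,0,0,0],[0,0,0,0]]'
python3 - <<'E'
from h import *
o,c=wrist();print(o["ee_pos"],o["tcp_rot"])
for k,z in(("tube",0),("wide_roll",o["ee_pos"][2])):
  for r in bot.landmark_of(k,c)[:4]: print(k,r["point"],r["score"],ray(c,r["point"],z))
s=bot.camera("scene")
a=cv2.resize(c["img"],(480,300));b=cv2.resize(s["img"][150:350,240:500],None,fx=1.2,fy=1.2)
v=np.zeros((300,800,3),np.uint8);v[:,:480]=a;v[:240,480:792]=b
cv2.imwrite("pics/v2.png",v[:,:,::-1])
E
```

```text
time: 5.7
ee_pos: [0.5915, 0.0992, 0.1419]
tcp_rot: [180.0, -0.0, 45.1]
wrist_force: [0.4, 0.3, -1.1]
opening: 0.0526
grasp_force: 42.1
time: 6.7
ee_pos: [0.5904, 0.0974, 0.1416]
tcp_rot: [-180.0, 0.0, 45.0]
wrist_force: [0.2, -1.0, -0.9]
opening: 0.0529
grasp_force: 42.1
[0.59037515 0.09743489 0.14162506] [-1.79996429e+02  4.47777081e-03  4.50365239e+01]
tube [205.4, 34.8] 0.8 [0.6184 0.2602 0.    ]
tube [37.3, 314.3] 0.71 [0.2643 0.2171 0.    ]
tube [319.6, 192.0] 0.66 [0.5895 0.0941 0.    ]
wide_roll [315.6, 256.3] 0.95 [0.5909 0.0999 0.1416]
```

View pics/v2.png

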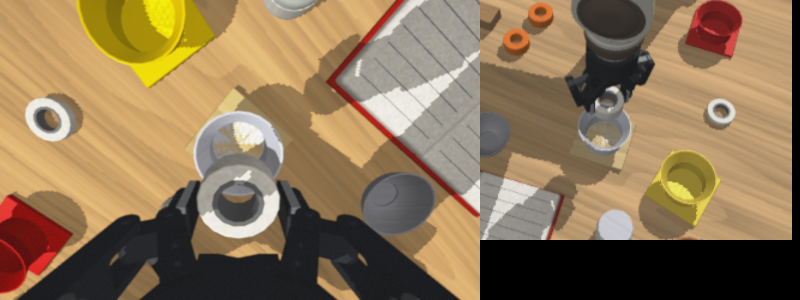

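The roll (wrist (240,205) in this view) is held level, with the tube rim just beyond it; the arm stands over the tube's axis.

```bash
python3 -m inch '[[0,0,-2,0],[0,0,-4,0],[0,0,-6,0],[0,0,-7,0],[0,0,-7.4,0],[0,0,-7.4,0],[0,0,-7.4,0],[0,0,-7.4,0]]' && python3 -m inch '[[0,0,0,0],[0,0,0,0],[0,0,0,0],[0,0,0,0],[0,0,0,0],[0,0,1,0],[0,0,4,0],[0,0,8,0]]' 6.6
python3 - <<'E'
from h import *
o,c=wrist();s=bot.camera("scene");t=bot.camera("top")
for n,p in(("w",c),("s",s),("t",t)):
  for r in bot.landmark_of("wide_roll",p)[:4]: print(n,np.round(r["point"]),round(r["score"],2),ray(p,r["point"],.02))
v=np.zeros((400,800,3),np.uint8);v[:300,:480]=cv2.resize(c["img"],(480,300));v[:200,480:740]=s["img"][150:350,240:500]
v[200:400,480:780]=cv2.resize(s["img"][225:295,290:395],(300,200))
cv2.imwrite("pics/v3.png",v[:,:,::-1])
E
```

```text
time: 7.9
ee_pos: [0.5907, 0.0975, 0.0683]
tcp_rot: [180.0, -0.0, 45.0]
wrist_force: [-0.3, 0.2, -0.6]
opening: 0.0529
grasp_force: 42.1
time: 8.9
ee_pos: [0.5899, 0.0974, 0.1485]
tcp_rot: [-180.0, 0.1, 45.0]
wrist_force: [0.8, -0.9, 0.2]
opening: 0.0658
grasp_force: 0.0
w [319. 194.] 0.75 [0.5896 0.0957 0.02  ]
s [289. 162.] 0.93 [ 0.383  -0.1377  0.02  ]
s [340. 260.] 0.9 [0.5858 0.0894 0.02  ]
s [269. 187.] 0.73 [ 0.4751 -0.1454  0.02  ]
t [389. 209.] 0.74 [ 0.4701 -0.1492  0.02  ]
t [384. 249.] 0.67 [ 0.3817 -0.1393  0.02  ]
```

View pics/v3.png

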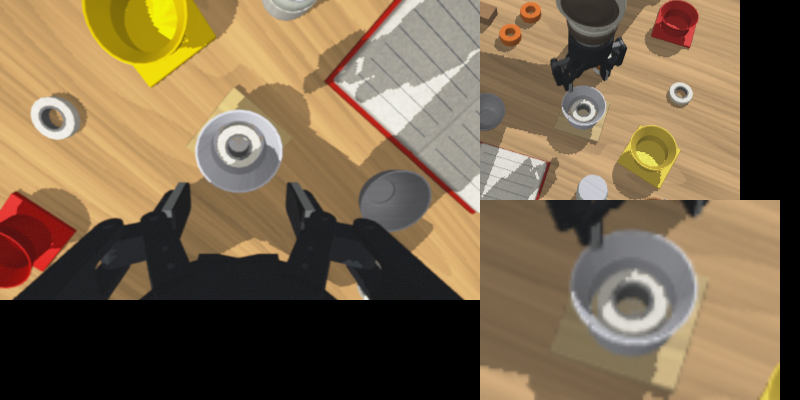

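The wide roll lies flat in the tube (wrist (238,148), scene inset (632,302)). Next is the narrow roll.

```bash
python3 -m inch '[[-2.4,3.1,0,0],[-4.8,6.2,0,0],[-7.2,9.3,0,0],[-9.6,12.3,0,0],[-12,15.4,0,0],[-14.3,18.4,0,0],[-14.3,18.4,-2,0],[-14.3,18.4,-4,0]]' 7.5
python3 - <<'E'
from h import *
for i in range(2):
  o,c=wrist();print(o["ee_pos"],o["tcp_rot"],o["opening"])
  for r in bot.landmark_of("narrow_roll",c)[:2]: print(r["point"],r["score"],ray(c,r["point"],.006))
save(c,"pics/w4.png")
E
```

```text
time: 10.2
ee_pos: [0.4466, 0.2817, 0.1062]
tcp_rot: [-180.0, 0.1, 45.1]
wrist_force: [-1.1, -0.2, -0.2]
opening: 0.0752
grasp_force: 0.0
[0.44656166 0.28168673 0.10615749] [-1.79985764e+02  7.32345023e-02  4.51059406e+01] 0.07520561530680381
[319.7, 196.2] 0.71 [0.451 0.284 0.006]
[0.44579769 0.28065338 0.1045258 ] [-179.93653664    0.28865943   45.06091174] 0.07523793886341779
[319.1, 193.7] 0.71 [0.4514 0.285  0.006 ]
```

View pics/w4.png

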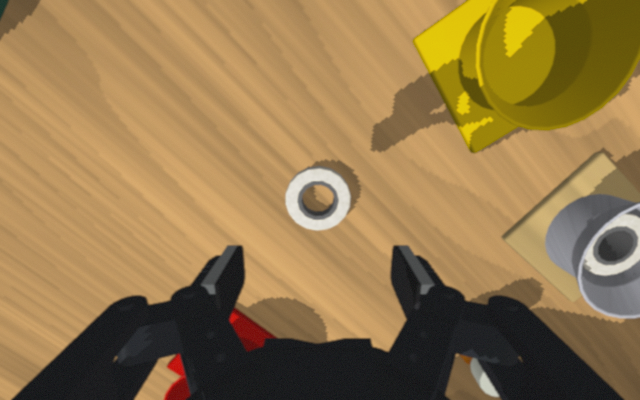

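The narrow roll is at (318,199) between the open jaws, clear of everything else.

```bash
python3 -m inch '[[0.15,0.1,-2,0],[0.15,0.1,-4,0],[0.15,0.1,-6,0],[0.15,0.1,-8,0],[0.15,0.1,-9,0],[0.15,0.1,-9.7,0],[0.15,0.1,-9.7,0],[0.15,0.1,-9.7,0]]' 6.8 && python3 -m inch '[[0,0,0,0],[0,0,0,0],[0,0,0,0],[0,0,0,0],[0,0,0,0],[0,0,0,0],[0,0,0,0],[0,0,0,0]]' 4.5 40
```

```text
time: 11.4
ee_pos: [0.4493, 0.2827, 0.0114]
tcp_rot: [180.0, -0.1, 45.0]
wrist_force: [-0.2, -0.1, -0.3]
opening: 0.0678
grasp_force: 0.0
time: 12.4
ee_pos: [0.4493, 0.2827, 0.012]
tcp_rot: [180.0, -0.1, 45.0]
wrist_force: [-2.5, -1.8, 7.7]
opening: 0.0512
grasp_force: 40.3
```

```bash
python3 -m inch '[[0,0,2,0],[0,0,5,0],[0,0,9,0],[2.5,-3.3,12,0],[5.8,-7.6,13,0],[9,-11.8,13,0],[12,-15.8,13,0],[14.1,-18.5,13,0]]' && python3 -m inch '[[0,0,0,0],[0,0,0,0],[0,0,0,0],[0,0,0,0],[0,0,0,0],[0,0,0,0],[0,0,0,0],[0,0,0,0]]'
python3 - <<'E'
from h import *
o,c=wrist()
for r in bot.landmark_of("narrow_roll",c)[:2]: print(r["point"],r["score"],ray(c,r["point"],o["ee_pos"][2]))
s=bot.camera("scene")
v=np.zeros((400,800,3),np.uint8);v[:300,:480]=cv2.resize(c["img"],(480,300))
v[:267,480:800]=cv2.resize(s["img"][200:300,290:410],(320,267),interpolation=2)
cv2.imwrite("pics/v5.png",v[:,:,::-1])
E
```

```text
time: 13.4
ee_pos: [0.591, 0.0955, 0.1409]
tcp_rot: [180.0, -0.0, 45.0]
wrist_force: [0.4, 0.7, -0.7]
opening: 0.051
grasp_force: 41.7
time: 14.4
ee_pos: [0.5899, 0.0974, 0.1406]
tcp_rot: [-180.0, 0.0, 45.0]
wrist_force: [-0.2, 0.2, -0.4]
opening: 0.051
grasp_force: 41.7
```

View pics/v5.png

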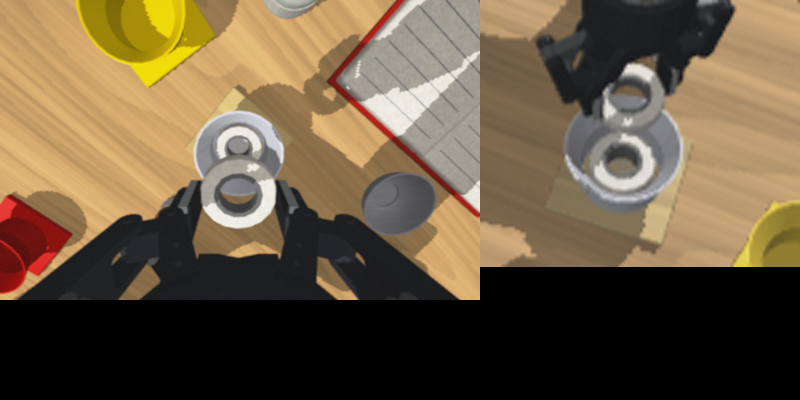

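The narrow roll is held about level (wrist (238,192)) above the tube, where the wide roll shows flat.

```bash
python3 -m inch '[[0,0,-2,0],[0,0,-4,0],[0,0,-6,0],[0,0,-7,0],[0,0,-7.4,0],[0,0,-7.4,0],[0,0,-7.4,0],[0,0,-7.4,0]]' && python3 -m inch '[[0,0,0,0],[0,0,0,0],[0,0,0,0],[0,0,0,0],[0,0,0,0],[0,0,1,0],[0,0,4,0],[0,0,8,0]]' 6.6
python3 - <<'E'
from h import *
o,c=wrist();s=bot.camera("scene");t=bot.camera("top")
v=np.zeros((500,800,3),np.uint8);v[:300,:480]=cv2.resize(c["img"],(480,300))
f=lambda I:cv2.resize(I,(300,240),interpolation=2)
v[:240,480:780]=f(s["img"][220:300,295:395]);v[250:490,480:780]=f(t["img"][110:190,230:330]);v[300:500,:300]=cv2.resize(c["img"][140:260,230:410],(300,200))
cv2.imwrite("pics/v6.png",v[:,:,::-1])
E
```

```text
time: 15.55
ee_pos: [0.5902, 0.0975, 0.0672]
tcp_rot: [180.0, -0.0, 45.0]
wrist_force: [-0.1, -0.6, -0.3]
opening: 0.0513
grasp_force: 41.7
time: 16.55
ee_pos: [0.5894, 0.0973, 0.1475]
tcp_rot: [-180.0, 0.1, 45.0]
wrist_force: [0.5, 0.8, -0.0]
opening: 0.0661
grasp_force: 0.0
```

View pics/v6.png

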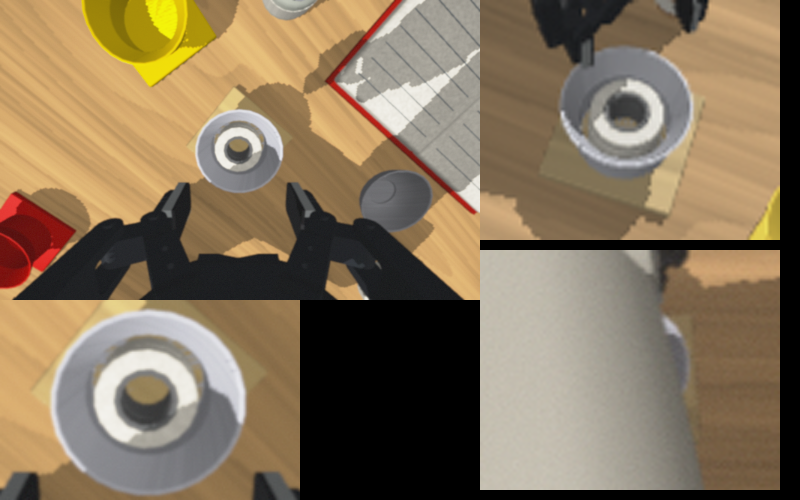

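The narrow roll sits in the tube on top of the wide one: in the wrist inset at (146,398) its ellipse has the same aspect as the rim, so it is flat. The arm is clear.

```bash
python3 -c "
from workcell import bot
print(bot.job_done())"
```

```text
the job is handed in; nothing more can be done
None
```

The wide roll and then the narrow roll on top of it lie flat in the metal tube, going by the last pictures; the large roll was left alone, and the job was handed in at about 17 s, with no verdict returned.

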